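Finish the pyramid of fixings tins under the rack shelf

ROBOT

A 6-joint arm with a two-finger parallel gripper is mounted at the origin on the work surface. World frame = base frame: x ahead of the robot, y to its left, z up, the work surface at z = 0. Lengths are in m, angles in rad, forces in N, time in s.
With the tool pointing down it reaches from about 0.35 to 0.725 m from the base axis. Payload 4.3 kg.
Tool frame: the origin (TCP) lies on the centre line of the jaws, within the pads' length; the fingertips stand arm.tip_extent ahead of it and the grasp point (between the pads) lies 6 mm ahead of it (arm.tip_extent is the distance from the TCP to the fingertips, in m); z points along the fingers, y is the line along which they close (so a half turn about z gives the same grasp; the last joint's range is limited). The gripper opens to 85 mm and grips with 20 to 120 N. Pads are 22 mm wide; open, the fingers measure 114 mm over their backs; the gripper's body (76 mm by 85 mm) begins 54 mm behind the grasp point. The pads swing forward as they close: fully open they stand 13 mm farther back than shut.
Start: joints at [-0.11, 0.377, 0.081, 1.274, 0, 1.46], TCP at [0.575, 0, 0.256] pointing down, gripper open.
Joint ranges: [-2.72, 2.72], [-0.84, 1.66], [-1.02, 1.22], [-1.77, 2.12], [-1.37, 1.28], [-3.14, 3.14]. Speed limits (rad/s): [2.57, 2.57, 3.14, 3.14, 3.14, 3.14].

INTERFACE

Orientations are given as a unit quaternion [x, y, z, w].
In Python, from plant import arm gives the robot as it stands. The module is installed in compiled form; this text tells all that it offers.
- The arm moves only by the tool drive_tool, never from a script. Its arguments are lists of equal length, an entry for each row: "travel": the shift along the tool's x, y, z in units of 100 mm (1.0 is 100 mm), a list of three; "dr": the turn, a rotation vector about the tool's x, y, z in units of 2 pi rad (1.0 is 2 pi rad), a list of three. A call has 1 to 12 rows; each row is the pose to reach, as a shift and turn from the pose commanded when the call began, along the tool's axes at that moment, turning the shorter way round; what a row does not reach only later rows make up. A row lasts 1/12 s, in which the tool goes at most 41.7 mm and 7.16 degrees, less where a joint would pass 70% of its speed; a pose out of reach is approached as far as the arm can. A call with a number of a shift or a turn outside -1 to 1 is refused whole. A call with a gripper value outside its range is refused whole. "grip" is the opening, from 0 (shut) to 1 (fully open), set as the call begins (left out, the last holds). The fingers move at their own pace and stop on an object; "grip_force" is the grip in N (left out, the last holds). Time passes only in rows, so rows that repeat a pose let the fingers close. It gives the time, the measured TCP pose, the force, the opening and the grip force at its end, in the units of the state.
- arm.sense(): the state, without advancing time (a new reading comes with each control period).
- arm.get_image(name): name is "scene" or "side" or "wrist"; returns a dict with "frame" (384x512x3 uint8, red, green, blue), "range_z" (384x512 float32, m along the optical axis (not along the pixel's ray), 0 where there is no reading), "K" (3x3 intrinsics, pixels), "T" (4x4, takes a point from camera to world coordinates). Camera axes: x right, y down, z forward; pixel columns grow to the right and rows downward; lengths in m; the calibration is good to about 2 mm. A picture is of the moment at which its call begins.
- arm.finish_job(): hands the job in; it is judged then, once.
The state is a dict: "clock": time; "q": joint angles; "qvel": joint speeds; "tau": joint torques, N m; "ee_pos": TCP position; "ee_rot": TCP orientation; "force": force on the tool from outside, world axes, zero at the start; "torque": the same for the moment, N m; "grip_width": opening from 0.0 (shut) to 1.0 (fully open); "gripper_force": force on a finger pad.
Only numpy, scipy, OpenCV 4.12 (cv2) and the standard library are available. Lean on these libraries where they do the work, as an engineer would, in place of code of your own. Each camera call takes 0.05 s, during which the arm holds its last target. There are 200 camera calls.

TASK

Finish the pyramid of tins in the pine rack: lay one of the two loose tins on its side in the empty gap of the second layer, on the robot's side of the tin already up there, let go of it, then saddle the other loose tin on top of these two. A narrow shelf hangs over the far half of the pile, so an upright gripper would strike it and must lean back towards the robot to get in under its edge. Lower the tins until you feel them seat, neither dropping nor ramming them, without knocking the rack, and leave the bench's other things where they are.

Things in the scene. Friction and masses are not known exactly. Their poses are not given: they have to be found in the camera images.
- rack: Fixed pine rack, origin on the bench under the middle of the bottom row; x along the row away from the robot, tin axes along y, z up. Floor 8 mm thick, 56 wide; end cheeks 14 mm thick at x = -116 and +116, top at z = 44. Shelf board over it: underside z = 232, 14 thick, x = 4 to 84, y = -90 to 90, on 20 mm square posts at x = 70, y = -75 and 75 (all mm).
- gap (a point): Centre of a tin lying in the empty second-layer gap: rack frame x = -36, y = 0, z = 106 mm (between tin_low_near and tin_low_mid, touching tin_mid_far or up to 1 mm from it).
- apex (a point): Centre of the top tin of the finished pyramid: rack frame x = 0, y = 0, z = 169 mm; the shelf's edge is 4 mm farther in x and its underside 63 mm higher.
- tin_a: Loose plain steel tin, closed, 72 mm diameter, 60 mm long, 0.17 to 0.35 kg, lying on its side in chock_a. Origin at its centre, y along its axis (flat ends at y = -30 and +30 mm); it may be rolled to any angle about y and both ends are alike. Grip it across its flat ends.
- tin_b: Loose tin, same size and look as tin_a, lying in chock_b. Either loose tin may take either place.
- tin_low_near: Tin of the bottom row nearest the robot, same size and look as tin_a, loose in the rack between the cheeks.
- tin_low_mid: Middle tin of the bottom row, same size and look as tin_a.
- tin_low_far: Farthest tin of the bottom row, same size and look as tin_a.
- tin_mid_far: Tin already saddled in the far gap of the second layer, same size and look as tin_a; centre at rack x = +36, z = 106 mm.
- chock_a: Fixed wooden chock on the robot's left, 100 mm (x) by 44 mm (y, along the tin's axis); origin at its underside. The tin lies on its 8 mm floor between two cleats 64 mm apart, 22 mm high.
- chock_b: Chock on the robot's right, same as chock_a.
- vice: Bystander, fixed steel bench vice, 180 x 120 x 112 mm, origin at its underside, lever handle on its -x side.
- level: Bystander, loose yellow spirit level lying along its x, 230 x 22 x 42 mm, origin at the centre of its underside.
- pliers: Bystander, loose slip-joint pliers lying along x, about 175 x 65 x 14 mm.
- tub: Bystander, fixed clear tub with clip-on lid, 118 x 176 x 80 mm, origin under its centre.

How it is judged:
On the way:
1. one loose tin lies saddled in the empty second-layer gap, within 12 mm and 8 degrees, let go and at rest for 0.3 s, before the other is on top ((((distance between tin_a and gap below 0.012 m and angle between the y axis of tin_a and the y axis of rack, either way round below 0.15 rad) and contact force between the fingers and tin_a below 0.1 N and linear speed of tin_a below 0.02 m/s) or ((distance between tin_b and gap below 0.012 m and angle between the y axis of tin_b and the y axis of rack, either way round below 0.15 rad) and contact force between the fingers and tin_b below 0.1 N and linear speed of tin_b below 0.02 m/s)) and not ((distance between tin_a and apex below 0.012 m and angle between the y axis of tin_a and the y axis of rack, either way round below 0.15 rad) or (distance between tin_b and apex below 0.012 m and angle between the y axis of tin_b and the y axis of rack, either way round below 0.15 rad))), for 0.3 s.
At the end, for the whole second after the job is handed in: One loose tin lies in the near second-layer gap, the other on top, resting on it and on the second-layer tin already there: centres within 12 mm of their places, axes within 8 degrees of the rack's y, released, at rest. The rack's four first tins are within 10 mm of where they began (((((distance between tin_a and gap below 0.012 m and angle between the y axis of tin_a and the y axis of rack, either way round below 0.15 rad) and contact force between the fingers and tin_a below 0.1 N and linear speed of tin_a below 0.02 m/s) and ((distance between tin_b and apex below 0.012 m and angle between the y axis of tin_b and the y axis of rack, either way round below 0.15 rad) and contact force between the fingers and tin_b below 0.1 N and linear speed of tin_b below 0.02 m/s) and contact force between tin_b and tin_a above 0.05 N and contact force between tin_b and tin_mid_far above 0.05 N) or (((distance between tin_b and gap below 0.012 m and angle between the y axis of tin_b and the y axis of rack, either way round below 0.15 rad) and contact force between the fingers and tin_b below 0.1 N and linear speed of tin_b below 0.02 m/s) and ((distance between tin_a and apex below 0.012 m and angle between the y axis of tin_a and the y axis of rack, either way round below 0.15 rad) and contact force between the fingers and tin_a below 0.1 N and linear speed of tin_a below 0.02 m/s) and contact force between tin_a and tin_b above 0.05 N and contact force between tin_a and tin_mid_far above 0.05 N)) and distance of each of tin_low_near, tin_low_mid, tin_low_far, tin_mid_far from where it was at the start of the episode below 0.01 m); the robot touches nothing.
It fails at once if a loose tin is dropped: out of the fingers it moves faster than 0.35 m/s, as after a fall of more than 6 mm ((linear speed of tin_a above 0.35 m/s and contact force between the fingers and tin_a below 0.1 N) or (linear speed of tin_b above 0.35 m/s and contact force between the fingers and tin_b below 0.1 N)).
It fails at once if a loose tin is pressed on another tin with more than 40 N, or strikes the rack with more than 15 N (contact force between any of tin_a, tin_b and tin_low_near above 40 N or contact force between any of tin_a, tin_b and tin_low_mid above 40 N or contact force between any of tin_a, tin_b and tin_low_far above 40 N or contact force between any of tin_a, tin_b and tin_mid_far above 40 N or contact force between tin_a and tin_b above 40 N or contact force between any of tin_a, tin_b and rack above 15 N).
It fails at once if the arm or gripper pushes the rack or its shelf with more than 10 N (contact force between any of the arm, the fingers and rack above 10 N).
It fails at once if the level or the pliers are moved more than 20 mm, or the vice or tub is struck with more than 10 N (distance of any of level, pliers from where it was at the start of the episode above 0.02 m or contact force between any of the arm, the fingers and vice above 10 N or contact force between any of the arm, the fingers and tub above 10 N).
It also fails if it takes over 53 s, if anything falls off the work surface, if the arm or the gripper's body presses on something with over 40 N, if the wrist force passes 120 N, or if a joint passes its speed limit or range.

## Working session

There is one attempt and no reset: what is moved stays moved. The work goes in short steps, Python scripts to look and compute and a tool call to move; the robot and the scene stay as the last step left them, time stands still between calls to the robot, and variables do not carry over. Pictures are saved under pics/ and viewed, at most 10 in all, crops included, and the job is handed in when it is done.

Besides the shell and the picture viewer there is one more tool, called after "Call:" in YAML: its name, and indented under it one key for each argument. drive_tool: Moves the arm, as the interface text tells. Shifts and turns lie within -1 to 1; 1 stands for 100 mm of shift or 2 pi rad of turn. Its arguments: {"type":"object","properties":{"travel":{"type":"array","items":{"type":"array","items":{"type":"number","minimum":-1,"maximum":1}}},"dr":{"type":"array","items":{"type":"array","items":{"type":"number","minimum":-1,"maximum":1}}},"grip":{"type":"number"},"grip_force":{"type":"number"}},"required":["travel","dr"]}

```bash
mkdir -p pics; python3 - <<'E'
from plant import arm
import cv2,numpy as np
s=arm.sense();print(s, arm.tip_extent)
ims=[]
for n in("scene","side"):
    d=arm.get_image(n);np.savez(""+n,**d);cv2.imwrite(f"pics/{n}0.png",d["frame"][:,:,::-1]);print(n,d["K"],d["T"].round(3))
E
```

```text
{'clock': 0.0, 'q': array([-1.10309406e-01,  3.78105587e-01,  7.96160540e-02,  1.27438975e+00,
        1.48610580e-06,  1.46050497e+00]), 'qvel': array([-8.01449117e-04,  9.15497867e-04,  2.63959853e-03, -5.10255497e-05,
        7.59338319e-04, -1.84354406e-03]), 'tau': array([ 5.03441061e-04, -4.63600910e+01,  2.69876987e+01,  2.07655923e-02,
       -6.74222474e-05, -6.15417605e-06]), 'ee_pos': array([5.74393696e-01, 6.82315472e-05, 2.55332729e-01]), 'ee_rot': array([ 7.07112781e-01,  7.07100015e-01, -6.50316803e-04, -8.13490550e-04]), 'force': array([-0.527082  ,  0.06511988, -0.85039396]), 'torque': array([ 0.06694231, -0.05740533, -0.01118999]), 'gripper_force': 0.0, 'grip_width': 0.9987869404099984} 0.025
scene [[357.92522993   0.         259.55238577]
 [  0.         357.92522993 189.68300374]
 [  0.           0.           1.        ]] [[ 0.946  0.239 -0.217  0.866]
 [ 0.323 -0.729  0.603 -0.762]
 [-0.014 -0.641 -0.768  1.084]
 [ 0.     0.     0.     1.   ]]
side [[453.94901864   0.         262.47561932]
 [  0.         453.94901864 188.66725628]
 [  0.           0.           1.        ]] [[-0.983 -0.122  0.137  0.358]
 [-0.183  0.717 -0.673  1.065]
 [-0.016 -0.687 -0.727  1.278]
 [ 0.     0.     0.     1.   ]]
```

View pics/scene0.png

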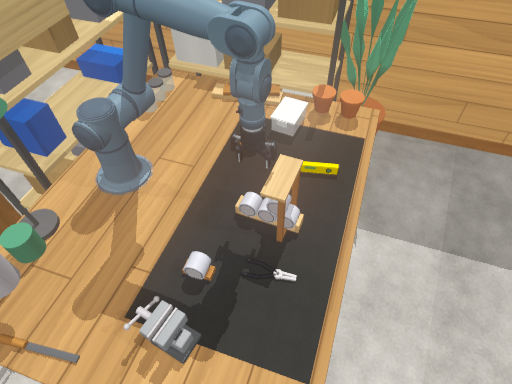

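View pics/side0.png

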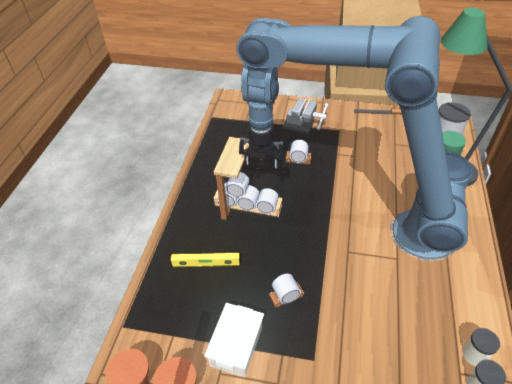

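The scene view shows tin_b at (198,265) in its chock, and the rack at (270,210) with the shelf at (283,177). The vice is at (167,325), the pliers at (270,272) and the level at (320,168). The side view shows tin_a at (287,290), the shelf at (230,160) and the tub at (235,340).

```bash
cat > h.py <<'E'
import numpy as np,cv2
def cloud(d):
    z=d["range_z"];v,u=np.mgrid[:z.shape[0],:z.shape[1]];K=d["K"]
    p=np.stack([(u-K[0,2])/K[0,0]*z,(v-K[1,2])/K[1,1]*z,z],-1)@d["T"][:3,:3].T+d["T"][:3,3]
    p[z<=0]=np.nan
    return p
def rect(p):
    (c,s,a)=cv2.minAreaRect((p[:,:2]*1000).astype(np.float32));return np.round(c,1),np.round(s,1),round(a,1),len(p),p[:,2].mean().round(4)
E
python3 - <<'E'
from h import *
C={n:cloud(np.load(n+".npz")) for n in("scene","side")}
def win(n,u0,u1,v0,v1,z0,z1):
    p=C[n][v0:v1,u0:u1].reshape(-1,3);return p[(p[:,2]>z0)&(p[:,2]<z1)]
for n,b in(("scene",(255,310,150,205)),("side",(205,250,130,185))):
    print(n,"shelf",rect(win(n,*b,.238,.254)))
for n,b in(("scene",(175,225,240,290)),("side",(285,318,135,165)),("side",(262,315,265,315))):
    for z in((.072,.09),(.05,.09),(.024,.09),(.015,.026)):
        p=win(n,*b,*z); 
        if len(p)>4:print(n,b,z,rect(p),p[:,2].max().round(4),p.min(0).round(3),p.max(0).round(3))
# bench height check
for n,u,v in(("scene",230,310),("side",200,300)):print(C[n][v,u])
# others extents
for nm,n,b,z in(("level","side",(165,245,245,275),(.03,.05)),("tub","side",(195,270,300,380),(.06,.1)),("vice","scene",(120,205,290,365),(.05,.2)),("tins","side",(225,285,165,215),(.05,.2)),("pliers","scene",(235,300,252,290),(.006,.05))):
    p=win(n,*b,*z);print(nm,rect(p),p.min(0).round(3),p.max(0).round(3))
E
```

```text
scene shelf (array([665.6, -25.8]), array([184.8, 103.8]), 87.0, 1137, np.float64(0.2456))
side shelf (array([667.8, -24.4]), array([184.8, 104.1]), 87.4, 803, np.float64(0.2469))
scene (175, 225, 240, 290) (0.072, 0.09) (array([ 482.9, -307.7]), array([47.4, 62.2]), 2.1, 239, np.float64(0.0772)) 0.084 [ 0.459 -0.339  0.072] [ 0.507 -0.277  0.084]
scene (175, 225, 240, 290) (0.05, 0.09) (array([ 482.6, -308. ]), array([69.7, 63.1]), 0.8, 437, np.float64(0.0707)) 0.084 [ 0.448 -0.339  0.05 ] [ 0.518 -0.276  0.084]
scene (175, 225, 240, 290) (0.024, 0.09) (array([ 488.7, -307.9]), array([82.3, 63.2]), 1.0, 530, np.float64(0.065)) 0.084 [ 0.448 -0.339  0.024] [ 0.53  -0.276  0.084]
scene (175, 225, 240, 290) (0.015, 0.026) (array([ 482.6, -312.3]), array([101. ,  53.4]), 4.0, 108, np.float64(0.0211)) 0.0259 [ 0.433 -0.339  0.015] [ 0.533 -0.283  0.026]
side (285, 318, 135, 165) (0.072, 0.09) (array([ 483.6, -304.6]), array([51. , 69.9]), 1.8, 127, np.float64(0.0785)) 0.0881 [ 0.458 -0.34   0.072] [ 0.51  -0.27   0.088]
side (285, 318, 135, 165) (0.05, 0.09) (array([ 482.4, -306.1]), arr
[... 1112 characters left out ...]
4 -0.39717497  0.00208481]
[0.70309763 0.39057534 0.00259291]
level (array([722.5, 253. ]), array([227.8,  28.9]), 12.2, 529, np.float64(0.0415)) [0.609 0.216 0.03 ] [0.836 0.287 0.05 ]
tub (array([561.7, 546.9]), array([241.7, 119.1]), 82.6, 2513, np.float64(0.0807)) [0.49  0.425 0.06 ] [0.631 0.66  0.1  ]
vice (array([ 475.2, -528.1]), array([125.4, 172.5]), 72.4, 1879, np.float64(0.0978)) [ 0.39  -0.579  0.05 ] [ 0.565 -0.445  0.117]
tins (array([617.6, -21.5]), array([196. , 118.1]), 12.8, 1081, np.float64(0.0895)) [ 0.52  -0.058  0.05 ] [0.725 0.058 0.148]
pliers (array([ 696.9, -241.6]), array([193.3, 107.6]), 13.2, 433, np.float64(0.0117)) [ 0.6   -0.296  0.006] [ 0.793 -0.173  0.019]
```

```bash
cat >> h.py <<'E'
from scipy.optimize import least_squares
def cyl(p,x0,zc=None,it=4):
    """fit cylinder r=36: params cx,cy,yaw(axis angle from +y),z ; returns centre, yaw, residual, axial extents"""
    x=np.array(x0,float)
    for i in range(it):
        def r(x):
            n=np.array([np.cos(x[2]),np.sin(x[2])]);h=(p[:,:2]-x[:2])@n
            return np.r_[np.hypot(h,p[:,2]-x[3])-.036, 0.3*((x[:2]-x0[:2])@np.array([-n[1],n[0]]))]
        def sel(p):
            n=np.array([np.cos(x[2]),np.sin(x[2])]);t=np.array([-n[1],n[0]])
            d=p[:,:2]-x[:2];a=d@t;h=d@n;rr=np.hypot(h,p[:,2]-x[3])
            return (abs(a)<.036)&(abs(rr-.036)<(.012 if i<2 else .006))&(p[:,2]>x[3]-.01),a,rr
        P=p;m,a,_=sel(P);p=P[m]
        x=least_squares(r,x,loss="soft_l1",f_scale=.002).x
        p=P
    m,a,rr=sel(P);a=a[m];lo,hi=np.percentile(a,[2,98])
    n=np.array([np.cos(x[2]),np.sin(x[2])]);t=np.array([-n[1],n[0]])
    c=x[:2]+t*(lo+hi)/2
    return c.round(4),"yaw",round(np.degrees(x[2]),2),"z",x[3].round(4),"len",(hi-lo).round(4),"res",(rr[m]-.036).std().round(4),m.sum()
E
python3 - <<'E'
from h import *
D={n:np.load(n+".npz") for n in("scene","side")}
C={n:cloud(D[n]).reshape(-1,3) for n in D}
for n in C:C[n]=C[n][np.isfinite(C[n][:,0])]
for n in C:
  for nm,x0 in(("b",[.483,-.308,.03,.044]),("a",[.44,.33,.55,.044]),("near",[.548,-.025,-.05,.044]),("mid",[.62,-.025,-.05,.044]),("midfar",[.66,-.025,-.05,.106])):
    p=C[n];p=p[np.hypot(*(p[:,:2]-x0[:2]).T)<.055];
    try:print(n,nm,*cyl(p,x0))
    except Exception as e:print(n,nm,len(p),e)
# shelf by colour edge
for n,b in(("scene",(250,315,145,250)),("side",(205,260,125,225))):
    u0,u1,v0,v1=b;P=cloud(D[n])[v0:v1,u0:u1];m=abs(P[...,2]-.246)<.005
    m=cv2.morphologyEx(m.astype(np.uint8),cv2.MORPH_OPEN,np.ones((3,3)))
    cs,_=cv2.findContours(m,0,1);c=max(cs,key=cv2.contourArea);print(n,cv2.contourArea(c))
    cv2.imwrite(f"m_{n}.png",m*255)
    q=c.reshape(-1,2)+np.array([u0,v0]);d=D[n];K=d["K"]
    ray=np.c_[(q[:,0]-K[0,2])/K[0,0],(q[:,1]-K[1,2])/K[1,1],np.ones(len(q))]@d["T"][:3,:3].T
    o=d["T"][:3,3];w=o+ray*((.246-o[2])/ray[:,2])[:,None];print(rect(w),cv2.boxPoints(cv2.minAreaRect((w[:,:2]*1000).astype(np.float32))).round(1).tolist())
a=cv2.imread("pics/scene0.png")[140:240,230:330];b=cv2.imread("pics/side0.png")[120:220,200:300]
cv2.imwrite("pics/crop.png",cv2.resize(np.hstack([a,b]),None,fx=4,fy=4,interpolation=cv2.INTER_CUBIC))
E
```

```text
scene b [ 0.4814 -0.3077] yaw 1.59 z 0.0433 len 0.0593 res 0.0019 427
scene a 19 index -1 is out of bounds for axis 0 with size 0
scene near [ 0.5596 -0.0217] yaw -4.44 z 0.0437 len 0.0581 res 0.0022 300
scene mid [ 0.6268 -0.0301] yaw -10.3 z 0.042 len 0.0582 res 0.0029 167
scene midfar [ 0.6697 -0.0287] yaw -2.7 z 0.1048 len 0.0564 res 0.002 107
side b [ 0.484  -0.3058] yaw 2.52 z 0.0445 len 0.0631 res 0.0026 199
side a [0.4394 0.3281] yaw 33.91 z 0.0448 len 0.0591 res 0.0023 438
side near [ 0.5629 -0.0194] yaw -1.01 z 0.045 len 0.0588 res 0.0025 295
side mid [ 0.6322 -0.0196] yaw 6.02 z 0.044 len 0.0619 res 0.0028 206
side midfar [ 0.6716 -0.0226] yaw -1.3 z 0.107 len 0.0604 res 0.0023 238
scene 1039.0
(array([677.8, -27.9]), array([183.3,  80.7]), 86.8, 124, np.float64(0.246)) [[632.4000244140625, -117.19999694824219], [713.0, -121.5999984741211], [723.0999755859375, 61.400001525878906], [642.5, 65.80000305175781]]
side 615.0
(array([678.9, -19.9]), array([174.7,  81.9]), 87.1, 124, np.float64(0.246)) [[633.7000122070312, -105.0999984741211], [715.4000244140625, -109.19999694824219], [724.2000122070312, 65.30000305175781], [642.4000244140625, 69.4000015258789]]
```

View pics/crop.png

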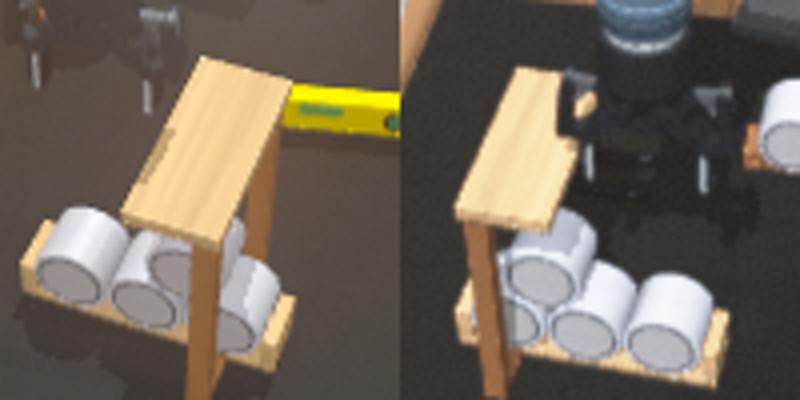

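The crop shows the shelf clear of the rack's near half. The near, mid and far bottom tins and the tin under the shelf are all visible. Rack origin is about (0.634, -0.0235) with yaw -3°, and the shelf and tin measurements agree on this.

First I back off, turn the jaws and head for tin_b.

Call:
drive_tool:
  travel:
    - [-0.3,-0.3,0]
    - [-0.6,-0.6,0]
    - [-0.9,-0.9,0]
    - [-1,-0.92,0]
    - [-1,-0.92,0]
    - [-1,-0.92,0]
    - [-1,-0.92,0]
    - [-1,-0.92,0]
    - [-1,-0.92,0]
    - [-1,-0.92,0]
    - [-1,-0.92,0]
    - [-1,-0.92,0]
  dr:
    - [0,0,-0.019]
    - [0,0,-0.038]
    - [0,0,-0.057]
    - [0,0,-0.076]
    - [0,0,-0.095]
    - [0,0,-0.114]
    - [0,0,-0.133]
    - [0,0,-0.152]
    - [0,0,-0.171]
    - [0,0,-0.19]
    - [0,0,-0.209]
    - [0,0,-0.228]
  grip: 1

```text
clock: 1.1
ee_pos: [0.4826, -0.0999, 0.2558]
ee_rot: [0.066, 0.998, 0.0, -0.001]
force: [1.0, -0.2, -0.0]
grip_width: 1.001
gripper_force: 0.0
```

```bash
cat >> h.py <<'E'
from scipy.spatial.transform import Rotation as Ro
def tgt(yaw,lean=0):
    "tool y at 90deg+yaw, leaned back towards robot"
    return Ro.from_euler("z",yaw,degrees=True)*Ro.from_euler("y",-lean,degrees=True)*Ro.from_matrix([[-1,0,0],[0,1,0],[0,0,-1]])
def go(s,p,R):
    R0=Ro.from_quat(s["ee_rot"]);t=R0.inv().apply(np.array(p)-s["ee_pos"])/.1;d=(R0.inv()*R).as_rotvec()/(2*np.pi)
    print("t",round(float(s["clock"]),2),"pos",s["ee_pos"].round(4),"F",s["force"].round(2),"w",round(float(s["grip_width"]),3),"gf",s["gripper_force"],"q",s["q"].round(2),"\ntravel",t.round(4),"dr",d.round(4),"z axis",R0.as_matrix()[:,2].round(3))
def G(p,R,off=.006):
    "TCP for grasp point p"
    return np.array(p)-off*R.as_matrix()[:,2]
E
python3 - <<'E'
from h import *
from plant import arm
R=tgt(2.2);go(arm.sense(),G([.4827,-.3068,.144],R),R)
E
```

```text
t 1.1 pos [ 0.4826 -0.0999  0.2558] F [ 1.02 -0.21 -0.03] w 1.001 gf 0.0 q [-0.33  0.21 -0.15  1.21  0.   -0.2 ] 
travel [-0.2747 -2.0513  1.0576] dr [ 0.     -0.0002 -0.0272] z axis [-0.001  0.    -1.   ]
```

Call:
drive_tool:
  travel:
    - [-0.09,-0.33,0.1]
    - [-0.18,-0.66,0.2]
    - [-0.27,-1,0.3]
    - [-0.27,-1,0.3]
  dr:
    - [0,0,-0.01]
    - [0,0,-0.02]
    - [0,0,-0.027]
    - [0,0,-0.027]

```text
clock: 1.43
ee_pos: [0.4957, -0.2075, 0.2238]
ee_rot: [-0.014, 1.0, -0.001, -0.001]
force: [0.2, 0.0, -0.3]
grip_width: 1.002
gripper_force: 0.0
```

```bash
python3 - <<'E'
from h import *
from plant import arm
R=tgt(2.2);go(arm.sense(),G([.4827,-.3068,.144],R),R)
E
```

```text
t 1.43 pos [ 0.4957 -0.2075  0.2238] F [ 0.23  0.04 -0.32] w 1.002 gf 0.0 q [-0.51  0.31 -0.1   1.16 -0.   -0.54] 
travel [ 0.1554 -0.9879  0.7394] dr [-0.0002 -0.0004 -0.0017] z axis [-0.002 -0.002 -1.   ]
```

Call:
drive_tool:
  travel:
    - [0.05,-0.33,0.25]
    - [0.1,-0.66,0.5]
    - [0.155,-0.99,0.74]
    - [0.155,-0.99,0.74]
    - [0.155,-0.99,0.74]
  dr:
    - [0,0,0]
    - [0,0,0]
    - [0,0,-0.0017]
    - [0,0,-0.0017]
    - [0,0,-0.0017]

```text
clock: 1.85
ee_pos: [0.4819, -0.3023, 0.1501]
ee_rot: [-0.019, 1.0, 0.002, -0.002]
force: [-0.3, -0.3, -0.2]
grip_width: 1.004
gripper_force: 0.0
```

```bash
python3 - <<'E'
from h import *
from plant import arm
R=tgt(2.2);go(arm.sense(),G([.4827,-.3068,.044],R),R)
d=arm.get_image("wrist");cv2.imwrite("pics/w1.png",d["frame"][:,:,::-1])
p=cloud(d).reshape(-1,3);x0=[.4827,-.3068,.04,.044];p=p[np.hypot(*(p[:,:2]-x0[:2]).T)<.055];p=p[np.isfinite(p[:,0])]
print(d["T"][:3,3],*cyl(p,x0))
for n in("side",):
    d=arm.get_image(n);np.savez(n+"1",**d)
    P=cloud(d).reshape(-1,3)
    P=P[np.isfinite(P[:,0])]
    for nm,x0 in(("near",[.562,-.021,-.05,.044]),("mid",[.634,-.023,-.05,.044]),("midfar",[.67,-.025,-.05,.106])):
        p=P[np.hypot(*(P[:,:2]-x0[:2]).T)<.055];print(nm,*cyl(p,x0))
    u0,u1,v0,v1=205,260,120,225;P=cloud(d)[v0:v1,u0:u1];m=abs(P[...,2]-.246)<.005
    m=cv2.morphologyEx(m.astype(np.uint8),cv2.MORPH_OPEN,np.ones((3,3)))
    cs,_=cv2.findContours(m,0,1);c=max(cs,key=cv2.contourArea)
    q=c.reshape(-1,2)+np.array([u0,v0]);K=d["K"]
    ray=np.c_[(q[:,0]-K[0,2])/K[0,0],(q[:,1]-K[1,2])/K[1,1],np.ones(len(q))]@d["T"][:3,:3].T
    o=d["T"][:3,3];w=o+ray*((.246-o[2])/ray[:,2])[:,None];print(rect(w))
E
```

```text
t 1.85 pos [ 0.4819 -0.3023  0.1501] F [-0.26 -0.25 -0.21] w 1.004 gf 0.0 q [-0.67  0.42 -0.14  1.02  0.   -0.71] 
travel [-0.0099 -0.0482  1.001 ] dr [ 0.0005 -0.0005  0.0001] z axis [-0.003  0.003 -1.   ]
[ 0.41317694 -0.30509219  0.2681382 ] [ 0.483  -0.3067] yaw 1.59 z 0.0439 len 0.0571 res 0.0006 9336
near [ 0.5636 -0.0184] yaw -4.26 z 0.045 len 0.0622 res 0.0027 314
mid [ 0.6358 -0.0212] yaw -1.17 z 0.0444 len 0.0608 res 0.0028 228
midfar [ 0.6715 -0.0221] yaw -1.55 z 0.1067 len 0.0604 res 0.0025 238
(array([679. , -24.4]), array([186.7,  82.1]), 87.2, 154, np.float64(0.246))
```

View pics/w1.png

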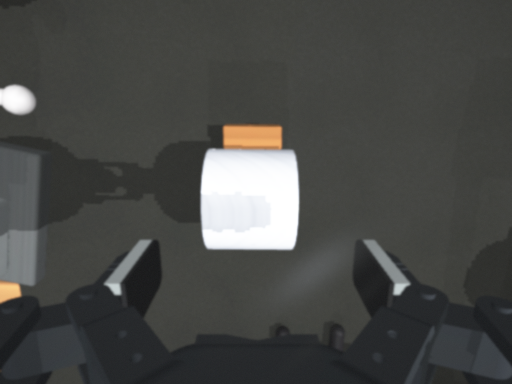

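The wrist view shows tin_b centred at about (250,200) between the open fingers, with clear space on both sides. Its fit gives (0.483, -0.3067), yaw 1.6°, so I descend and grip.

Call:
drive_tool:
  travel:
    - [-0.01,-0.048,0.25]
    - [-0.01,-0.048,0.5]
    - [-0.01,-0.048,0.75]
    - [-0.01,-0.048,0.9]
    - [-0.01,-0.048,0.97]
    - [-0.01,-0.048,1.0]
    - [-0.01,-0.048,1.0]
  dr:
    - [0,0,0]
    - [0,0,0]
    - [0,0,0.001]
    - [0,0,0.001]
    - [0,0,0.001]
    - [0,0,0.001]
    - [0,0,0.001]

```text
clock: 2.53
ee_pos: [0.4855, -0.3064, 0.053]
ee_rot: [-0.018, 1.0, -0.0, 0.0]
force: [0.9, -0.1, -0.4]
grip_width: 0.998
gripper_force: 0.0
```

Call:
drive_tool:
  travel:
    - [0,0,0]
    - [0,0,0]
    - [0,0,0]
    - [0,0,0]
    - [0,0,0]
    - [0,0,0]
    - [0,0,0]
    - [0,0,0]
  dr:
    - [0,0,0]
    - [0,0,0]
    - [0,0,0]
    - [0,0,0]
    - [0,0,0]
    - [0,0,0]
    - [0,0,0]
    - [0,0,0]
  grip: 0.3
  grip_force: 40

```text
clock: 3.2
ee_pos: [0.486, -0.3076, 0.054]
ee_rot: [-0.018, 1.0, -0.001, 0.001]
force: [-0.1, 1.6, 6.9]
grip_width: 0.702
gripper_force: 43.4
```

```bash
python3 - <<'E'
from h import *
from plant import arm
R=tgt(-3,0);go(arm.sense(),G([.54,-.2,.25],R),R)
E
```

```text
t 3.2 pos [ 0.486  -0.3076  0.054 ] F [-0.1   1.56  6.92] w 0.702 gf 43.359476923942566 q [-0.67  0.51 -0.26  0.8   0.   -0.71] 
travel [-0.5839  1.0531 -2.0201] dr [-0.0002  0.0005  0.014 ] z axis [ 0.003 -0.001 -1.   ]
```

Call:
drive_tool:
  travel:
    - [0,0,-0.05]
    - [0,0,-0.15]
    - [0,0,-0.35]
    - [0,0,-0.6]
    - [0,0,-0.85]
    - [0,0,-1]
    - [0,0,-1]
  dr:
    - [0,0,0]
    - [0,0,0]
    - [0,0,0]
    - [0,0,0]
    - [0,0,0]
    - [0,0,0]
    - [0,0,0]

```text
clock: 3.78
ee_pos: [0.4867, -0.3085, 0.1567]
ee_rot: [-0.018, 1.0, -0.002, 0.003]
force: [0.3, -0.5, -1.6]
grip_width: 0.692
gripper_force: 44.1
```

Call:
drive_tool:
  travel:
    - [-0.03,0.25,-0.1]
    - [-0.06,0.5,-0.2]
    - [-0.1,0.75,-0.3]
    - [-0.1,1,-0.4]
    - [-0.1,1,-0.4]
    - [-0.1,1,-0.4]
    - [-0.1,1,-0.4]
  dr:
    - [0,-0.015,0]
    - [0,-0.03,0]
    - [0,-0.045,0]
    - [0,-0.06,0]
    - [0,-0.07,0]
    - [0,-0.07,0]
    - [0,-0.07,0]

```text
clock: 4.37
ee_pos: [0.4892, -0.2058, 0.1907]
ee_rot: [-0.017, 0.976, 0.005, 0.216]
force: [0.4, 0.3, -2.4]
grip_width: 0.7
gripper_force: 44.7
```

```bash
python3 - <<'E'
from h import *
from plant import arm
R=tgt(-3,50);s=arm.sense();go(s,G([.52,-.018,.20],R),R)
d=arm.get_image("wrist");p=cloud(d).reshape(-1,3);p=p[np.isfinite(p[:,0])]
R0=Ro.from_quat(s["ee_rot"]);c=s["ee_pos"]+.01*R0.as_matrix()[:,2];x0=[c[0],c[1],.03,c[2]]
p=p[np.linalg.norm(p-c,axis=1)<.06];print(c);r=cyl(p,x0);print(*r);print("tool frame tin",R0.inv().apply(np.r_[r[0],r[4]]-s["ee_pos"]))
E
```

```text
t 4.37 pos [ 0.4892 -0.2058  0.1907] F [ 0.36  0.32 -2.45] w 0.7 gf 44.7459751367569 q [-0.67  0.05 -0.61  0.57  0.28 -0.65] 
travel [-0.3514  1.8703  0.0218] dr [ 0.0087 -0.0695  0.0109] z axis [ 0.422  0.016 -0.907]
[ 0.49338089 -0.20563832  0.18165219]
[ 0.4908 -0.2056] yaw 2.06 z 0.1806 len 0.058 res 0.0008 27121
tool frame tin [0.00278131 0.00012651 0.0098662 ]
```

Call:
drive_tool:
  travel:
    - [-0.05,0.25,0]
    - [-0.09,0.5,0]
    - [-0.14,0.75,0]
    - [-0.18,1,0]
    - [-0.18,1,0]
    - [-0.18,1,0]
  dr:
    - [0.002,-0.016,0.002]
    - [0.004,-0.032,0.005]
    - [0.006,-0.048,0.008]
    - [0.008,-0.064,0.01]
    - [0.0087,-0.0695,0.011]
    - [0.0087,-0.0695,0.011]

```text
clock: 4.92
ee_pos: [0.5245, -0.1173, 0.2258]
ee_rot: [0.02, 0.911, -0.007, 0.411]
force: [-0.2, -1.4, -3.3]
grip_width: 0.699
gripper_force: 45.6
```

```bash
cat >> h.py <<'E'
def T(c,R,o=(.003,0,.010)):
    "TCP so that a held tin (tool-frame offset o) sits at c"
    return np.array(c)-R.apply(o)
O=np.array([.6345,-.0235]);YAW=-3.0
def rk(x,y,z):
    a=np.radians(YAW);return np.r_[O+[x*np.cos(a)-y*np.sin(a),x*np.sin(a)+y*np.cos(a)],z]
E
python3 - <<'E'
from h import *
from plant import arm
R=tgt(-3,50);s=arm.sense();go(s,T(rk(-95,0,205)/[1,1,1000] if 0 else rk(-.095,0,.195),R),R)
E
```

```text
t 4.92 pos [ 0.5245 -0.1173  0.2258] F [-0.25 -1.41 -3.32] w 0.699 gf 45.60519218444824 q [-0.53 -0.17 -1.01 -0.06  0.36 -0.34] 
travel [0.1335 0.9929 0.1868] dr [ 0.0015 -0.0041  0.0007] z axis [ 0.749 -0.03  -0.662]
```

Joint 3 is near its limit at a 50° lean. The gap sits 40 mm short of the shelf edge, so 30° is enough there.

```bash
python3 - <<'E'
from h import *
from plant import arm
R=tgt(-3,30);s=arm.sense();go(s,T(rk(-.06,0,.175),R),R)
E
```

```text
t 4.92 pos [ 0.5245 -0.1173  0.2258] F [-0.25 -1.41 -3.32] w 0.699 gf 45.60519218444824 q [-0.53 -0.17 -1.01 -0.06  0.36 -0.34] 
travel [0.0187 0.9886 0.5969] dr [0.0014 0.0515 0.0009] z axis [ 0.749 -0.03  -0.662]
```

Call:
drive_tool:
  travel:
    - [0,0.2,0.1]
    - [0,0.4,0.2]
    - [0.01,0.6,0.3]
    - [0.02,0.8,0.45]
    - [0.02,0.95,0.55]
    - [0.02,0.99,0.6]
    - [0.02,0.99,0.6]
    - [0.02,0.99,0.6]
    - [0.02,0.99,0.6]
  dr:
    - [0,0.01,0]
    - [0,0.02,0]
    - [0,0.03,0]
    - [0.0014,0.04,0.001]
    - [0.0014,0.0515,0.001]
    - [0.0014,0.0515,0.001]
    - [0.0014,0.0515,0.001]
    - [0.0014,0.0515,0.001]
    - [0.0014,0.0515,0.001]

```text
clock: 5.67
ee_pos: [0.5676, -0.0196, 0.1803]
ee_rot: [0.027, 0.967, -0.005, 0.255]
force: [0.7, -0.5, -4.0]
grip_width: 0.697
gripper_force: 45.5
```

```bash
python3 - <<'E'
from h import *
from plant import arm
R=tgt(-3,30);s=arm.sense();go(s,T(rk(-.037,0,.125),R),R)
d=arm.get_image("wrist");cv2.imwrite("pics/w2.png",d["frame"][:,:,::-1]);np.savez("w2",**d)
P=cloud(d).reshape(-1,3);P=P[np.isfinite(P[:,0])]
for n,c in(("held",rk(-.06,0,.175)),("near",rk(-.0725,0,.044)),("mid",rk(0,0,.044)),("mf",rk(.036,0,.106))):
    p=P[np.linalg.norm(P-c,axis=1)<.06];r=[0]
    try:
        r=cyl(p,[c[0],c[1],-.052,c[2]]);print(n,c.round(4),*r)
    except Exception as e:print(n,len(p),e)
E
```

```text
t 5.67 pos [ 0.5676 -0.0196  0.1803] F [ 0.67 -0.5  -4.04] w 0.697 gf 45.540640354156494 q [-0.18  0.05 -0.7   0.31  0.06 -0.11] 
travel [-0.0173 -0.0045  0.5285] dr [ 0.0002 -0.0012 -0.0006] z axis [ 0.493 -0.024 -0.87 ]
held [ 0.5746 -0.0204  0.175 ] [ 0.5699 -0.0197] yaw -3.04 z 0.1703 len 0.058 res 0.0008 26808
near [ 0.5621 -0.0197  0.044 ] [ 0.5621 -0.0194] yaw -3.14 z 0.0439 len 0.0569 res 0.0014 11726
mid [ 0.6345 -0.0235  0.044 ] [ 0.6348 -0.0235] yaw -3.23 z 0.0442 len 0.0577 res 0.0008 2165
mf 0 index -1 is out of bounds for axis 0 with size 0
```

View pics/w2.png

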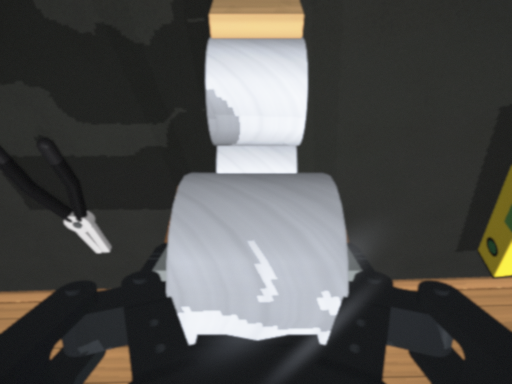

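The wrist view shows the held tin at (257,260), tin_low_near at (257,90) and the rack cheek at (257,18). The fitted tins match the rack model to within 0.5 mm, so I move over the gap.

Call:
drive_tool:
  travel:
    - [0,0,0.1]
    - [-0.01,0,0.25]
    - [-0.015,0,0.4]
    - [-0.017,-0.005,0.5]
    - [-0.017,-0.005,0.53]
    - [-0.017,-0.005,0.53]
    - [-0.017,-0.005,0.53]
    - [-0.017,-0.005,0.53]
  dr:
    - [0,0,0]
    - [0,0,0]
    - [0,-0.001,0]
    - [0,-0.001,0]
    - [0,-0.001,0]
    - [0,-0.001,0]
    - [0,-0.001,0]
    - [0,-0.001,0]

```text
clock: 6.38
ee_pos: [0.597, -0.0206, 0.1372]
ee_rot: [0.026, 0.965, -0.005, 0.26]
force: [-0.2, -0.6, -2.8]
grip_width: 0.695
gripper_force: 45.6
```

```bash
python3 - <<'E'
from h import *
from plant import arm
R=tgt(-3,30);s=arm.sense();go(s,T(rk(-.0368,0,.110),R),R);go(s,T(rk(-.0368,0,.106),R),R)
E
```

```text
t 6.38 pos [ 0.597  -0.0206  0.1372] F [-0.21 -0.58 -2.82] w 0.695 gf 45.56721389293671 q [-0.17  0.16 -0.72  0.17  0.06 -0.1 ] 
travel [ 0.0989 -0.0101  0.1393] dr [ 0.0004  0.0003 -0.0004] z axis [ 0.501 -0.024 -0.865]
t 6.38 pos [ 0.597  -0.0206  0.1372] F [-0.21 -0.58 -2.82] w 0.695 gf 45.56721389293671 q [-0.17  0.16 -0.72  0.17  0.06 -0.1 ] 
travel [ 0.119  -0.0102  0.1739] dr [ 0.0004  0.0003 -0.0004] z axis [ 0.501 -0.024 -0.865]
```

Call:
drive_tool:
  travel:
    - [0.02,0,0.03]
    - [0.05,-0.005,0.07]
    - [0.08,-0.01,0.1]
    - [0.09,-0.01,0.12]
    - [0.09,-0.01,0.12]
    - [0.09,-0.01,0.12]
    - [0.09,-0.01,0.12]
  dr:
    - [0,0,0]
    - [0,0,0]
    - [0,0,0]
    - [0,0,0]
    - [0,0,0]
    - [0,0,0]
    - [0,0,0]
  grip_force: 30

```text
clock: 6.97
ee_pos: [0.5951, -0.0213, 0.1217]
ee_rot: [0.026, 0.965, -0.005, 0.259]
force: [0.4, -0.4, -3.8]
grip_width: 0.696
gripper_force: 45.6
```

```bash
python3 - <<'E'
from h import *
from plant import arm
R=tgt(-3,30);s=arm.sense();go(s,T(rk(-.0365,0,.106),R),R)
d=arm.get_image("wrist");P=cloud(d).reshape(-1,3);P=P[np.isfinite(P[:,0])]
for n,c in(("held",rk(-.0365,0,.112)),("near",rk(-.0725,0,.044))):
    p=P[np.linalg.norm(P-c,axis=1)<.06];print(n,c.round(4),*cyl(p,[c[0],c[1],-.052,c[2]]))
E
```

```text
t 6.97 pos [ 0.5951 -0.0213  0.1217] F [ 0.44 -0.44 -3.77] w 0.696 gf 45.56792199611664 q [-0.17  0.18 -0.74  0.13  0.06 -0.1 ] 
travel [ 0.0225 -0.0016  0.0505] dr [ 0.0004  0.0002 -0.0004] z axis [ 0.501 -0.024 -0.865]
held [ 0.5981 -0.0216  0.112 ] [ 0.5974 -0.0213] yaw -2.96 z 0.1117 len 0.058 res 0.0008 26770
near [ 0.5621 -0.0197  0.044 ] [ 0.5618 -0.0193] yaw -3.19 z 0.0437 len 0.0566 res 0.0012 23361
```

Call:
drive_tool:
  travel:
    - [0.007,0,0.015]
    - [0.012,0,0.027]
    - [0.016,0,0.035]
    - [0.018,0,0.041]
    - [0.018,0,0.041]
    - [0.018,0,0.041]
  dr:
    - [0,0,0]
    - [0,0,0]
    - [0,0,0]
    - [0,0,0]
    - [0,0,0]
    - [0,0,0]

```text
clock: 7.52
ee_pos: [0.5954, -0.0213, 0.1171]
ee_rot: [0.026, 0.965, -0.005, 0.259]
force: [0.9, 0.2, -1.9]
grip_width: 0.7
gripper_force: 45.6
```

Call:
drive_tool:
  travel:
    - [0.002,0,0.004]
    - [0.005,0,0.009]
    - [0.005,0,0.009]
    - [0.005,0,0.009]
  dr:
    - [0,0,0]
    - [0,0,0]
    - [0,0,0]
    - [0,0,0]

```text
clock: 7.85
ee_pos: [0.5959, -0.0214, 0.1165]
ee_rot: [0.026, 0.965, -0.005, 0.26]
force: [-0.4, 0.3, -0.8]
grip_width: 0.699
gripper_force: 45.8
```

Call:
drive_tool:
  travel:
    - [0.002,0,0.003]
    - [0.004,0,0.006]
    - [0.004,0,0.006]
    - [0.004,0,0.006]
  dr:
    - [0,0,0]
    - [0,0,0]
    - [0,0,0]
    - [0,0,0]

```text
clock: 8.18
ee_pos: [0.5964, -0.0214, 0.1163]
ee_rot: [0.026, 0.965, -0.005, 0.26]
force: [0.8, 0.4, 2.1]
grip_width: 0.696
gripper_force: 46.0
```

Call:
drive_tool:
  travel:
    - [0.001,0,0.003]
    - [0.002,0,0.006]
    - [0.002,0,0.006]
    - [0.002,0,0.006]
  dr:
    - [0,0,0]
    - [0,0,0]
    - [0,0,0]
    - [0,0,0]

```text
clock: 8.52
ee_pos: [0.5968, -0.0215, 0.1163]
ee_rot: [0.026, 0.965, -0.006, 0.261]
force: [-1.5, 1.0, 5.6]
grip_width: 0.705
gripper_force: 46.8
```

```bash
python3 - <<'E'
from h import *
from plant import arm
R=tgt(-3,30);s=arm.sense();go(s,T(rk(-.0365,0,.106),R),R)
d=arm.get_image("wrist");P=cloud(d).reshape(-1,3);P=P[np.isfinite(P[:,0])]
for n,c in(("held",rk(-.036,0,.106)),("near",rk(-.0725,0,.044))):
    p=P[np.linalg.norm(P-c,axis=1)<.06];print(n,c.round(4),*cyl(p,[c[0],c[1],-.052,c[2]]))
E
```

```text
t 8.52 pos [ 0.5968 -0.0215  0.1163] F [-1.5   1.    5.59] w 0.705 gf 46.78241193294525 q [-0.17  0.19 -0.75  0.11  0.06 -0.1 ] 
travel [ 0.0102  0.0001 -0.0047] dr [ 0.0003  0.0007 -0.0004] z axis [ 0.503 -0.024 -0.864]
held [ 0.5985 -0.0216  0.106 ] [ 0.5992 -0.0215] yaw -2.99 z 0.1064 len 0.058 res 0.0008 26733
near [ 0.5621 -0.0197  0.044 ] [ 0.5625 -0.0193] yaw -3.2 z 0.0438 len 0.0566 res 0.0012 24339
```

Tin seated at the gap with about 8 N of contact and at the expected height. I release it and back straight out along the tool axis.

Call:
drive_tool:
  travel:
    - [0,0,0]
    - [0,0,0]
    - [0,0,0]
    - [0,0,0]
    - [0,0,0]
    - [0,0,0]
    - [0,0,0]
  dr:
    - [0,0,0]
    - [0,0,0]
    - [0,0,0]
    - [0,0,0]
    - [0,0,0]
    - [0,0,0]
    - [0,0,0]
  grip: 1

```text
clock: 9.15
ee_pos: [0.5955, -0.0213, 0.1146]
ee_rot: [0.026, 0.965, -0.005, 0.259]
force: [0.7, -0.3, -0.5]
grip_width: 0.999
gripper_force: 0.0
```

Call:
drive_tool:
  travel:
    - [0,0,-0.1]
    - [0,0,-0.25]
    - [0,0,-0.5]
    - [0,0,-0.75]
    - [0,0,-1]
    - [0,0,-1]
    - [0,0,-1]
  dr:
    - [0,0,0]
    - [0,0,0]
    - [0,0,0]
    - [0,0,0]
    - [0,0,0]
    - [0,0,0]
    - [0,0,0]

```text
clock: 9.73
ee_pos: [0.5462, -0.0191, 0.2037]
ee_rot: [0.026, 0.965, -0.006, 0.261]
force: [-0.5, -0.9, -0.2]
grip_width: 0.997
gripper_force: 0.0
```

```bash
python3 - <<'E'
from h import *
from plant import arm
R=tgt(33,0);s=arm.sense();go(s,G([.4394,.3281,.18],R),R)
d=arm.get_image("wrist");P=cloud(d).reshape(-1,3);P=P[np.isfinite(P[:,0])]
for n,c in(("gap",rk(-.036,0,.106)),("near",rk(-.0725,0,.044)),("mf",rk(.036,0,.106))):
    p=P[np.linalg.norm(P-c,axis=1)<.06];print(n,c.round(4),*cyl(p,[c[0],c[1],-.052,c[2]]))
E
```

```text
t 9.73 pos [ 0.5462 -0.0191  0.2037] F [-0.54 -0.9  -0.17] w 0.997 gf 0.0 q [-0.19 -0.03 -0.72  0.36  0.07 -0.11] 
travel [ 1.1754  3.4089 -0.4709] dr [-0.0261  0.0815 -0.0979] z axis [ 0.504 -0.025 -0.863]
gap [ 0.5985 -0.0216  0.106 ] [ 0.5989 -0.0214] yaw -3.12 z 0.1062 len 0.0571 res 0.0006 8738
near [ 0.5621 -0.0197  0.044 ] [ 0.5623 -0.0195] yaw -3.19 z 0.0437 len 0.0572 res 0.0012 7972
mf [ 0.6705 -0.0254  0.106 ] [ 0.6709 -0.0256] yaw -3.22 z 0.1061 len 0.0574 res 0.0006 3627
```

Call:
drive_tool:
  travel:
    - [0.05,0.15,0]
    - [0.15,0.3,-0.05]
    - [0.25,0.5,-0.1]
    - [0.35,0.7,-0.14]
    - [0.35,0.9,-0.14]
    - [0.35,1,-0.14]
    - [0.35,1,-0.14]
    - [0.35,1,-0.14]
  dr:
    - [-0.004,0.012,-0.014]
    - [-0.008,0.024,-0.028]
    - [-0.012,0.036,-0.042]
    - [-0.016,0.048,-0.056]
    - [-0.02,0.06,-0.07]
    - [-0.024,0.072,-0.084]
    - [-0.026,0.0815,-0.098]
    - [-0.026,0.0815,-0.098]

```text
clock: 10.45
ee_pos: [0.5149, 0.0839, 0.194]
ee_rot: [-0.286, 0.958, 0.001, -0.004]
force: [0.8, 0.1, -0.7]
grip_width: 1.001
gripper_force: 0.0
```

```bash
python3 - <<'E'
from h import *
from plant import arm
R=tgt(33,0);s=arm.sense();go(s,G([.4394,.3281,.18],R),R)
E
```

```text
t 10.45 pos [0.5149 0.0839 0.194 ] F [ 0.8   0.13 -0.65] w 1.001 gf 0.0 q [ 0.04  0.3  -0.19  1.09  0.   -0.54] 
travel [-0.7064  2.4558  0.0859] dr [ 0.0007 -0.0012  0.0006] z axis [-0.009 -0.    -1.   ]
```

Next two straight legs at this orientation.

Call:
drive_tool:
  travel:
    - [-0.1,0.3,0.01]
    - [-0.2,0.6,0.02]
    - [-0.28,0.95,0.04]
    - [-0.28,1,0.04]
  dr:
    - [0,0,0]
    - [0,0,0]
    - [0,0,0]
    - [0,0,0]

```text
clock: 10.78
ee_pos: [0.4801, 0.1855, 0.1907]
ee_rot: [-0.285, 0.958, 0.002, -0.003]
force: [-0.7, -1.0, -0.7]
grip_width: 1.001
gripper_force: 0.0
```

Call:
drive_tool:
  travel:
    - [-0.1,0.3,0.01]
    - [-0.2,0.6,0.02]
    - [-0.28,0.9,0.04]
    - [-0.28,1,0.04]
    - [-0.28,1,0.04]
    - [-0.28,1,0.04]
  dr:
    - [0,0,0]
    - [0,0,0]
    - [0,0,0]
    - [0,0,0]
    - [0,0,0]
    - [0,0,0]

```text
clock: 11.28
ee_pos: [0.4512, 0.2804, 0.1879]
ee_rot: [-0.284, 0.959, 0.0, -0.002]
force: [-0.5, 0.6, -0.2]
grip_width: 0.999
gripper_force: 0.0
```

```bash
python3 - <<'E'
from h import *
from plant import arm
s=arm.sense()
d=arm.get_image("wrist");cv2.imwrite("pics/w3.png",d["frame"][:,:,::-1]);P=cloud(d).reshape(-1,3);P=P[np.isfinite(P[:,0])]
c=np.array([.4394,.3281,.044]);p=P[np.linalg.norm(P-c,axis=1)<.06];r=cyl(p,[*c[:2],.58,.044]);print(*r)
R=tgt(r[2]);go(s,G([*r[0],.130],R),R)
E
```

```text
[0.4398 0.3271] yaw 34.7 z 0.0438 len 0.0579 res 0.0008 6749
t 11.28 pos [0.4512 0.2804 0.1879] F [-0.52  0.61 -0.16] w 0.999 gf 0.0 q [ 0.44  0.32 -0.18  1.07  0.   -0.14] 
travel [-0.1612  0.4529  0.519 ] dr [ 0.0003 -0.0006 -0.0047] z axis [-0.004 -0.001 -1.   ]
```

Call:
drive_tool:
  travel:
    - [-0.05,0.15,0.1]
    - [-0.1,0.3,0.25]
    - [-0.16,0.453,0.4]
    - [-0.161,0.453,0.52]
    - [-0.161,0.453,0.52]
    - [-0.161,0.453,0.52]
    - [-0.161,0.453,0.52]
  dr:
    - [0,0,-0.002]
    - [0,0,-0.005]
    - [0,0,-0.005]
    - [0,0,-0.005]
    - [0,0,-0.005]
    - [0,0,-0.005]
    - [0,0,-0.005]

```text
clock: 11.92
ee_pos: [0.441, 0.3269, 0.1373]
ee_rot: [-0.298, 0.955, 0.001, -0.001]
force: [0.1, 0.3, -0.0]
grip_width: 0.998
gripper_force: 0.0
```

```bash
python3 - <<'E'
from h import *
from plant import arm
s=arm.sense()
R=tgt(34.7);go(s,G([.4398,.3271,.046],R),R)
E
```

```text
t 11.92 pos [0.441  0.3269 0.1373] F [ 0.12  0.34 -0.  ] w 0.998 gf 0.0 q [ 0.52  0.39 -0.22  0.97  0.   -0.08] 
travel [0.0072 0.0067 0.8527] dr [ 0.0003 -0.0004 -0.    ] z axis [-0.003  0.    -1.   ]
```

Call:
drive_tool:
  travel:
    - [0.01,0.007,0.2]
    - [0.01,0.007,0.4]
    - [0.01,0.007,0.6]
    - [0.01,0.007,0.75]
    - [0.01,0.007,0.83]
    - [0.01,0.007,0.85]
    - [0.01,0.007,0.85]
    - [0.01,0.007,0.85]
  dr:
    - [0,0,0]
    - [0,0,0]
    - [0,0,0]
    - [0,0,0]
    - [0,0,0]
    - [0,0,0]
    - [0,0,0]
    - [0,0,0]

```text
clock: 12.58
ee_pos: [0.4396, 0.3283, 0.0528]
ee_rot: [-0.299, 0.954, 0.001, -0.001]
force: [-0.2, -0.8, 0.7]
grip_width: 0.999
gripper_force: 0.0
```

Call:
drive_tool:
  travel:
    - [0,0,0]
    - [0,0,0]
    - [0,0,0]
    - [0,0,0]
    - [0,0,0]
    - [0,0,0]
    - [0,0,0]
    - [0,0,0]
  dr:
    - [0,0,0]
    - [0,0,0]
    - [0,0,0]
    - [0,0,0]
    - [0,0,0]
    - [0,0,0]
    - [0,0,0]
    - [0,0,0]
  grip: 0.3
  grip_force: 40

```text
clock: 13.25
ee_pos: [0.4395, 0.3285, 0.0528]
ee_rot: [-0.299, 0.954, 0.001, -0.001]
force: [0.1, -1.0, 6.2]
grip_width: 0.698
gripper_force: 42.5
```

Call:
drive_tool:
  travel:
    - [0,0,-0.05]
    - [0,0,-0.15]
    - [0,0,-0.35]
    - [0,0,-0.6]
    - [0,0,-0.85]
    - [0,0,-1]
    - [0,0,-1]
    - [0,0,-1]
  dr:
    - [0,0,0]
    - [0,0,0]
    - [0,0,0]
    - [0,0,0]
    - [0,0,0]
    - [0,0,0]
    - [0,0,0]
    - [0,0,0]

```text
clock: 13.92
ee_pos: [0.4395, 0.3283, 0.1524]
ee_rot: [-0.299, 0.954, 0.001, -0.001]
force: [0.4, 0.0, -3.1]
grip_width: 0.695
gripper_force: 44.0
```

```bash
python3 - <<'E'
from h import *
from plant import arm
s=arm.sense()
R=tgt(-3,30);go(s,T(rk(-.08,0,.24),R),R)
d=arm.get_image("wrist");P=cloud(d).reshape(-1,3);P=P[np.isfinite(P[:,0])]
R0=Ro.from_quat(s["ee_rot"]);c=s["ee_pos"]+.01*R0.as_matrix()[:,2]
p=P[np.linalg.norm(P-c,axis=1)<.06];r=cyl(p,[c[0],c[1],.6,c[2]]);print(*r);print("tool frame tin",R0.inv().apply(np.r_[r[0],r[4]]-s["ee_pos"]))
E
```

```text
t 13.92 pos [0.4395 0.3283 0.1524] F [ 0.41  0.04 -3.11] w 0.695 gf 43.98039937019348 q [ 0.52  0.38 -0.19  1.    0.   -0.08] 
travel [ 1.0599 -3.494  -0.9849] dr [ 0.0278 -0.0805  0.1025] z axis [-0.002  0.001 -1.   ]
[0.439  0.3284] yaw 34.91 z 0.1435 len 0.0579 res 0.0008 27211
tool frame tin [0.00032519 0.00032728 0.00890534]
```

Call:
drive_tool:
  travel:
    - [0.05,-0.15,-0.1]
    - [0.12,-0.35,-0.25]
    - [0.22,-0.6,-0.4]
    - [0.35,-0.9,-0.55]
    - [0.35,-1,-0.6]
  dr:
    - [0,0,0]
    - [0,0,0]
    - [0,0,0]
    - [0,0,0]
    - [0,0,0]

```text
clock: 14.38
ee_pos: [0.4674, 0.2224, 0.2116]
ee_rot: [-0.298, 0.955, -0.0, -0.003]
force: [-0.0, 0.7, -2.0]
grip_width: 0.699
gripper_force: 44.4
```

Call:
drive_tool:
  travel:
    - [0.1,-0.25,-0.1]
    - [0.2,-0.5,-0.2]
    - [0.3,-0.75,-0.28]
    - [0.35,-0.95,-0.3]
    - [0.35,-1,-0.3]
    - [0.35,-1,-0.3]
  dr:
    - [0,0,0]
    - [0,0,0]
    - [0,0,0]
    - [0,0,0]
    - [0,0,0]
    - [0,0,0]

```text
clock: 14.88
ee_pos: [0.496, 0.1227, 0.2398]
ee_rot: [-0.298, 0.955, 0.001, -0.003]
force: [0.4, 0.4, -2.6]
grip_width: 0.698
gripper_force: 44.6
```

```bash
python3 - <<'E'
from h import *
from plant import arm
s=arm.sense()
for l in(30,45):
    R=tgt(-3,l);go(s,T(rk(-.08,0,.225),R,(0,0,.009)),R)
E
```

```text
t 14.88 pos [0.496  0.1227 0.2398] F [ 0.38  0.41 -2.61] w 0.698 gf 44.561816453933716 q [ 0.12  0.26 -0.13  1.19  0.   -0.49] 
travel [ 0.3612 -1.4746  0.0663] dr [ 0.0277 -0.0812  0.1022] z axis [-0.006  0.    -1.   ]
t 14.88 pos [0.496  0.1227 0.2398] F [ 0.38  0.41 -2.61] w 0.698 gf 44.561816453933716 q [ 0.12  0.26 -0.13  1.19  0.   -0.49] 
travel [ 0.3759 -1.4633  0.0807] dr [ 0.0414 -0.1213  0.099 ] z axis [-0.006  0.    -1.   ]
```

Call:
drive_tool:
  travel:
    - [0.05,-0.2,0]
    - [0.1,-0.4,0]
    - [0.15,-0.6,0]
    - [0.2,-0.8,0]
    - [0.22,-0.9,0]
    - [0.25,-1,0]
    - [0.25,-1,0]
    - [0.25,-1,0]
  dr:
    - [0.004,-0.012,0.015]
    - [0.008,-0.024,0.03]
    - [0.012,-0.036,0.045]
    - [0.016,-0.048,0.06]
    - [0.02,-0.06,0.075]
    - [0.024,-0.07,0.088]
    - [0.028,-0.081,0.102]
    - [0.028,-0.081,0.102]

```text
clock: 15.55
ee_pos: [0.5264, 0.0292, 0.2351]
ee_rot: [0.024, 0.967, -0.006, 0.255]
force: [-1.5, 0.4, -4.3]
grip_width: 0.695
gripper_force: 44.7
```

```bash
python3 - <<'E'
from h import *
from plant import arm
s=arm.sense()
for x,z,l in((-.07,.215,42),(-.04,.19,45)):
    R=tgt(-3,l);go(s,T(rk(x,0,z),R,(0,0,.009)),R)
E
```

```text
t 15.55 pos [0.5264 0.0292 0.2351] F [-1.45  0.41 -4.31] w 0.695 gf 44.678685665130615 q [-0.07 -0.09 -0.68  0.47  0.01 -0.02] 
travel [-0.2339 -0.4713  0.2874] dr [ 0.0003 -0.0345  0.0005] z axis [ 0.493 -0.024 -0.87 ]
t 15.55 pos [0.5264 0.0292 0.2351] F [-1.45  0.41 -4.31] w 0.695 gf 44.678685665130615 q [-0.07 -0.09 -0.68  0.47  0.01 -0.02] 
travel [-0.3667 -0.4723  0.6541] dr [ 0.0003 -0.0428  0.0005] z axis [ 0.493 -0.024 -0.87 ]
```

Call:
drive_tool:
  travel:
    - [-0.05,-0.1,0.05]
    - [-0.1,-0.25,0.12]
    - [-0.17,-0.4,0.2]
    - [-0.234,-0.47,0.287]
    - [-0.234,-0.471,0.287]
    - [-0.234,-0.471,0.287]
  dr:
    - [0,-0.008,0]
    - [0,-0.018,0]
    - [0,-0.028,0]
    - [0,-0.0345,0.0005]
    - [0,-0.0345,0.0005]
    - [0,-0.0345,0.0005]

```text
clock: 16.05
ee_pos: [0.5638, -0.0204, 0.226]
ee_rot: [0.023, 0.933, -0.009, 0.359]
force: [-1.2, -0.1, -2.9]
grip_width: 0.699
gripper_force: 44.6
```

```bash
python3 - <<'E'
from h import *
from plant import arm
s=arm.sense()
for x,z,l in((-.045,.192,45),(0,.18,45)):
    R=tgt(-3,l);go(s,T(rk(x,0,z),R,(0,0,.009)),R)
E
```

```text
t 16.05 pos [ 0.5638 -0.0204  0.226 ] F [-1.22 -0.12 -2.92] w 0.699 gf 44.550511837005615 q [-0.2  -0.1  -0.87  0.07  0.1  -0.11] 
travel [0.041  0.0055 0.3351] dr [ 0.0003 -0.0079  0.0003] z axis [ 0.67  -0.033 -0.741]
t 16.05 pos [ 0.5638 -0.0204  0.226 ] F [-1.22 -0.12 -2.92] w 0.699 gf 44.550511837005615 q [-0.2  -0.1  -0.87  0.07  0.1  -0.11] 
travel [-0.2121  0.0043  0.7261] dr [ 0.0003 -0.0079  0.0003] z axis [ 0.67  -0.033 -0.741]
```

Call:
drive_tool:
  travel:
    - [0.01,0,0.08]
    - [0.02,0,0.17]
    - [0.04,0.005,0.26]
    - [0.041,0.005,0.335]
    - [0.041,0.005,0.335]
    - [0.041,0.005,0.335]
    - [0.041,0.005,0.335]
  dr:
    - [0,-0.003,0]
    - [0,-0.006,0]
    - [0,-0.008,0]
    - [0,-0.008,0]
    - [0,-0.008,0]
    - [0,-0.008,0]
    - [0,-0.008,0]

```text
clock: 16.63
ee_pos: [0.5851, -0.0215, 0.2014]
ee_rot: [0.023, 0.922, -0.01, 0.386]
force: [-0.1, 0.1, -2.4]
grip_width: 0.698
gripper_force: 44.6
```

```bash
python3 - <<'E'
from h import *
from plant import arm
s=arm.sense()
for x,z,l in((-.02,.184,45),(0,.178,45)):
    R=tgt(-3,l);go(s,T(rk(x,0,z),R,(0,0,.009)),R)
d=arm.get_image("wrist");P=cloud(d).reshape(-1,3);P=P[np.isfinite(P[:,0])]
for n,c in(("held",rk(-.045,0,.192)),("gap",rk(-.036,0,.106)),("near",rk(-.0725,0,.044))):
    p=P[np.linalg.norm(P-c,axis=1)<.06]
    try:print(n,c.round(4),*cyl(p,[c[0],c[1],-.052,c[2]]))
    except Exception as e:print(n,len(p))
d=arm.get_image("side");cv2.imwrite("pics/s2.png",cv2.resize(d["frame"][90:240,170:370,::-1],None,fx=3.5,fy=3.5,interpolation=cv2.INTER_CUBIC))
E
```

```text
t 16.63 pos [ 0.5851 -0.0215  0.2014] F [-0.05  0.09 -2.44] w 0.698 gf 44.58437919616699 q [-0.2  -0.03 -0.94 -0.12  0.1  -0.1 ] 
travel [-0.0831  0.006   0.2415] dr [0.0001 0.0011 0.0002] z axis [ 0.711 -0.037 -0.702]
t 16.63 pos [ 0.5851 -0.0215  0.2014] F [-0.05  0.09 -2.44] w 0.698 gf 44.58437919616699 q [-0.2  -0.03 -0.94 -0.12  0.1  -0.1 ] 
travel [-0.1808  0.0057  0.426 ] dr [0.0001 0.0011 0.0002] z axis [ 0.711 -0.037 -0.702]
held [ 0.5896 -0.0211  0.192 ] [ 0.5909 -0.0216] yaw -2.94 z 0.1951 len 0.0582 res 0.0008 22991
gap [ 0.5985 -0.0216  0.106 ] [ 0.5989 -0.0214] yaw -3.16 z 0.1062 len 0.0569 res 0.0006 14537
near [ 0.5621 -0.0197  0.044 ] [ 0.5625 -0.0194] yaw -3.1 z 0.0439 len 0.0571 res 0.0006 5785
```

View pics/s2.png

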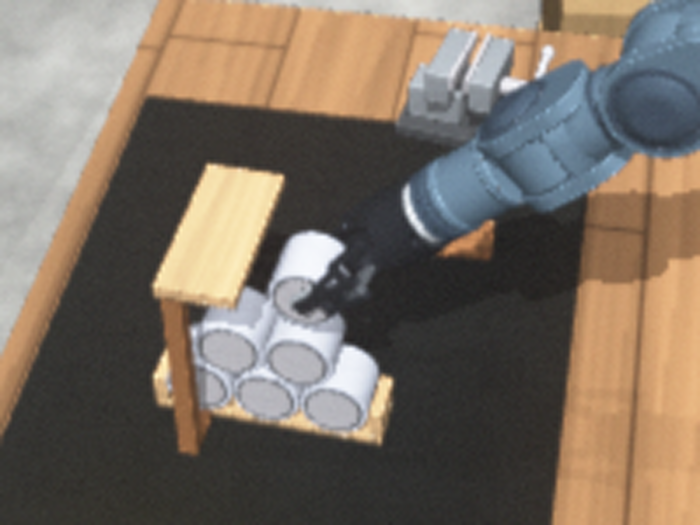

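The side view shows the held tin at (305,270), short of the shelf edge. The leaned gripper at (370,260) clears the shelf, and the placed tin is in the gap at (300,350). I slide in under the edge.

Call:
drive_tool:
  travel:
    - [-0.03,0,0.08]
    - [-0.06,0,0.16]
    - [-0.09,0.006,0.24]
    - [-0.12,0.006,0.31]
    - [-0.15,0.006,0.37]
    - [-0.175,0.006,0.41]
    - [-0.18,0.006,0.425]
    - [-0.18,0.006,0.425]
    - [-0.18,0.006,0.425]
  dr:
    - [0,0,0]
    - [0,0.001,0]
    - [0,0.001,0]
    - [0,0.001,0]
    - [0,0.001,0]
    - [0,0.001,0]
    - [0,0.001,0]
    - [0,0.001,0]
    - [0,0.001,0]

```text
clock: 17.48
ee_pos: [0.6272, -0.0235, 0.1834]
ee_rot: [0.024, 0.924, -0.01, 0.383]
force: [-0.0, 0.8, -1.9]
grip_width: 0.694
gripper_force: 44.7
```

```bash
python3 - <<'E'
from h import *
from plant import arm
s=arm.sense()
for x,z,l in((0.0002,.171,45),(0,.169,45)):
    R=tgt(-3,l);go(s,T(rk(x,0,z),R,(0,0,.009)),R)
d=arm.get_image("wrist");P=cloud(d).reshape(-1,3);P=P[np.isfinite(P[:,0])]
for n,c in(("held",rk(0,0,.178)),("gap",rk(-.036,0,.106))):
    p=P[np.linalg.norm(P-c,axis=1)<.06]
    try:print(n,c.round(4),*cyl(p,[c[0],c[1],-.052,c[2]]))
    except Exception as e:print(n,len(p))
E
```

```text
t 17.48 pos [ 0.6272 -0.0235  0.1834] F [-0.01  0.78 -1.91] w 0.694 gf 44.74460005760193 q [-0.18  0.09 -0.87 -0.17  0.09 -0.09] 
travel [0.0347 0.0037 0.0502] dr [ 0.     -0.      0.0001] z axis [ 0.706 -0.037 -0.707]
t 17.48 pos [ 0.6272 -0.0235  0.1834] F [-0.01  0.78 -1.91] w 0.694 gf 44.74460005760193 q [-0.18  0.09 -0.87 -0.17  0.09 -0.09] 
travel [0.0502 0.0037 0.0629] dr [ 0.     -0.      0.0001] z axis [ 0.706 -0.037 -0.707]
held [ 0.6345 -0.0235  0.178 ] [ 0.6329 -0.0236] yaw -2.98 z 0.177 len 0.0583 res 0.0008 23107
gap [ 0.5985 -0.0216  0.106 ] [ 0.5989 -0.0213] yaw -3.16 z 0.1062 len 0.0567 res 0.0006 27275
```

Call:
drive_tool:
  travel:
    - [0.008,0.002,0.015]
    - [0.016,0.003,0.028]
    - [0.024,0.003,0.038]
    - [0.03,0.003,0.045]
    - [0.034,0.003,0.05]
    - [0.034,0.003,0.05]
    - [0.034,0.003,0.05]
  dr:
    - [0,0,0]
    - [0,0,0]
    - [0,0,0]
    - [0,0,0]
    - [0,0,0]
    - [0,0,0]
    - [0,0,0]

```text
clock: 18.12
ee_pos: [0.6285, -0.0233, 0.1776]
ee_rot: [0.024, 0.924, -0.01, 0.383]
force: [0.3, -0.9, -3.0]
grip_width: 0.697
gripper_force: 44.7
```

Call:
drive_tool:
  travel:
    - [0.002,0,0.002]
    - [0.005,0,0.005]
    - [0.007,0,0.007]
    - [0.007,0,0.007]
    - [0.007,0,0.007]
  dr:
    - [0,0,0]
    - [0,0,0]
    - [0,0,0]
    - [0,0,0]
    - [0,0,0]

```text
clock: 18.53
ee_pos: [0.6285, -0.0233, 0.1767]
ee_rot: [0.024, 0.923, -0.01, 0.383]
force: [-0.6, 1.1, -2.4]
grip_width: 0.698
gripper_force: 44.7
```

```bash
python3 - <<'E'
from h import *
from plant import arm
s=arm.sense()
R=tgt(-3,45);go(s,T(rk(.0004,0,.1685),R,(0,0,.009)),R)
E
```

```text
t 18.53 pos [ 0.6285 -0.0233  0.1767] F [-0.58  1.09 -2.36] w 0.698 gf 44.74480390548706 q [-0.18  0.1  -0.88 -0.19  0.09 -0.09] 
travel [0.013  0.0012 0.013 ] dr [0.     0.0001 0.0001] z axis [ 0.706 -0.037 -0.707]
```

Now 1 mm steps, feeling for contact.

Call:
drive_tool:
  travel:
    - [0.003,0,0.003]
    - [0.005,0,0.005]
    - [0.007,0,0.007]
    - [0.007,0,0.007]
    - [0.007,0,0.007]
  dr:
    - [0,0,0]
    - [0,0,0]
    - [0,0,0]
    - [0,0,0]
    - [0,0,0]

```text
clock: 18.95
ee_pos: [0.6285, -0.0233, 0.1757]
ee_rot: [0.024, 0.923, -0.01, 0.383]
force: [-0.5, 0.3, -2.8]
grip_width: 0.695
gripper_force: 44.7
```

Call:
drive_tool:
  travel:
    - [0.002,0,0.002]
    - [0.004,0,0.004]
    - [0.005,0,0.005]
    - [0.005,0,0.005]
    - [0.005,0,0.005]
  dr:
    - [0,0,0]
    - [0,0,0]
    - [0,0,0]
    - [0,0,0]
    - [0,0,0]

```text
clock: 19.37
ee_pos: [0.6287, -0.0233, 0.1752]
ee_rot: [0.024, 0.923, -0.01, 0.383]
force: [0.2, 0.2, -2.4]
grip_width: 0.701
gripper_force: 44.7
```

Call:
drive_tool:
  travel:
    - [0.002,0,0.002]
    - [0.004,0,0.004]
    - [0.005,0,0.005]
    - [0.005,0,0.005]
    - [0.005,0,0.005]
  dr:
    - [0,0,0]
    - [0,0,0]
    - [0,0,0]
    - [0,0,0]
    - [0,0,0]

```text
clock: 19.78
ee_pos: [0.6287, -0.0233, 0.1745]
ee_rot: [0.024, 0.923, -0.01, 0.383]
force: [-0.2, 0.3, -1.7]
grip_width: 0.698
gripper_force: 44.9
```

```bash
python3 - <<'E'
from h import *
from plant import arm
s=arm.sense()
R=tgt(-3,45);go(s,T(rk(.0004,0,.1685),R,(0,0,.009)),R)
d=arm.get_image("wrist");P=cloud(d).reshape(-1,3);P=P[np.isfinite(P[:,0])]
for n,c in(("held",rk(0,0,.169)),("gap",rk(-.036,0,.106))):
    p=P[np.linalg.norm(P-c,axis=1)<.06];print(n,c.round(4),*cyl(p,[c[0],c[1],-.052,c[2]]))
E
```

```text
t 19.78 pos [ 0.6287 -0.0233  0.1745] F [-0.24  0.27 -1.74] w 0.698 gf 44.85497832298279 q [-0.18  0.11 -0.88 -0.2   0.09 -0.09] 
travel [-0.001   0.0013 -0.0039] dr [0.     0.0001 0.0001] z axis [ 0.707 -0.037 -0.706]
held [ 0.6345 -0.0235  0.169 ] [ 0.6344 -0.0235] yaw -3.01 z 0.1682 len 0.0583 res 0.0008 23062
gap [ 0.5985 -0.0216  0.106 ] [ 0.5979 -0.0213] yaw -3.13 z 0.1064 len 0.0567 res 0.0009 32437
```

Call:
drive_tool:
  travel:
    - [0.002,0,0.002]
    - [0.004,0,0.004]
    - [0.004,0,0.004]
    - [0.004,0,0.004]
  dr:
    - [0,0,0]
    - [0,0,0]
    - [0,0,0]
    - [0,0,0]

```text
clock: 20.17
ee_pos: [0.629, -0.0234, 0.1744]
ee_rot: [0.024, 0.923, -0.01, 0.383]
force: [-0.8, 0.8, 1.6]
grip_width: 0.696
gripper_force: 45.0
```

Call:
drive_tool:
  travel:
    - [0.002,0,0.002]
    - [0.004,0,0.004]
    - [0.004,0,0.004]
    - [0.004,0,0.004]
  dr:
    - [0,0,0]
    - [0,0,0]
    - [0,0,0]
    - [0,0,0]

```text
clock: 20.5
ee_pos: [0.6291, -0.0234, 0.1743]
ee_rot: [0.024, 0.923, -0.01, 0.384]
force: [-3.8, 0.3, 5.2]
grip_width: 0.696
gripper_force: 45.8
```

```bash
python3 - <<'E'
from h import *
from plant import arm
s=arm.sense()
R=tgt(-3,45);go(s,T(rk(.0004,0,.1685),R,(0,0,.009)),R)
d=arm.get_image("wrist");P=cloud(d).reshape(-1,3);P=P[np.isfinite(P[:,0])]
for n,c in(("held",rk(0,0,.169)),("gap",rk(-.036,0,.106))):
    p=P[np.linalg.norm(P-c,axis=1)<.06];print(n,c.round(4),*cyl(p,[c[0],c[1],-.052,c[2]]))
E
```

```text
t 20.5 pos [ 0.6291 -0.0234  0.1743] F [-3.84  0.32  5.22] w 0.696 gf 45.78310310840607 q [-0.18  0.11 -0.88 -0.2   0.09 -0.09] 
travel [ 0.0002  0.0014 -0.0083] dr [0.     0.0004 0.0001] z axis [ 0.708 -0.037 -0.705]
held [ 0.6345 -0.0235  0.169 ] [ 0.6348 -0.0235] yaw -3.01 z 0.168 len 0.0583 res 0.0008 23030
gap [ 0.5985 -0.0216  0.106 ] [ 0.5979 -0.0212] yaw -3.16 z 0.1064 len 0.0566 res 0.0009 32821
```

Contact force has risen by about 8 N and the tin is at the seat height. I release it and back out along the tool axis.

Call:
drive_tool:
  travel:
    - [0,0,0]
    - [0,0,0]
    - [0,0,0]
    - [0,0,0]
    - [0,0,0]
    - [0,0,0]
    - [0,0,0]
    - [0,0,0]
  dr:
    - [0,0,0]
    - [0,0,0]
    - [0,0,0]
    - [0,0,0]
    - [0,0,0]
    - [0,0,0]
    - [0,0,0]
    - [0,0,0]
  grip: 1

```text
clock: 21.22
ee_pos: [0.6285, -0.0233, 0.1731]
ee_rot: [0.024, 0.923, -0.01, 0.383]
force: [0.5, 0.5, -0.5]
grip_width: 0.999
gripper_force: 0.0
```

Call:
drive_tool:
  travel:
    - [0,0,-0.08]
    - [0,0,-0.2]
    - [0,0,-0.4]
    - [0,0,-0.6]
    - [0,0,-0.7]
    - [0,0,-0.75]
    - [0,0,-0.75]
  dr:
    - [0,0,0]
    - [0,0,0]
    - [0,0,0]
    - [0,0,0]
    - [0,0,0]
    - [0,0,0]
    - [0,0,0]

```text
clock: 21.8
ee_pos: [0.5754, -0.0206, 0.2277]
ee_rot: [0.024, 0.923, -0.01, 0.384]
force: [1.5, -0.2, -0.5]
grip_width: 0.997
gripper_force: 0.0
```

```bash
python3 - <<'E'
from h import *
from plant import arm
s=arm.sense();print(s["clock"],s["ee_pos"],s["force"],s["grip_width"],s["q"].round(2))
d=arm.get_image("wrist");P=cloud(d).reshape(-1,3);P=P[np.isfinite(P[:,0])]
for n,c in(("top",rk(0,0,.169)),("gap",rk(-.036,0,.106)),("near",rk(-.0725,0,.044))):
    p=P[np.linalg.norm(P-c,axis=1)<.06];print(n,c.round(4),*cyl(p,[c[0],c[1],-.052,c[2]]))
d=arm.get_image("side");cv2.imwrite("pics/s3.png",cv2.resize(d["frame"][90:300,150:370,::-1],None,fx=2.7,fy=2.7,interpolation=cv2.INTER_CUBIC))
E
```

```text
21.8 [ 0.5753819  -0.02055768  0.22766458] [ 1.46053214 -0.21078368 -0.49662207] 0.9965739689790002 [-0.2  -0.09 -0.91 -0.02  0.1  -0.1 ]
top [ 0.6345 -0.0235  0.169 ] [ 0.6347 -0.0237] yaw -3.07 z 0.168 len 0.057 res 0.0006 10300
gap [ 0.5985 -0.0216  0.106 ] [ 0.5979 -0.0213] yaw -3.15 z 0.1063 len 0.057 res 0.0009 12174
near [ 0.5621 -0.0197  0.044 ] [ 0.5611 -0.0193] yaw -3.29 z 0.0439 len 0.0571 res 0.0006 3486
```

View pics/s3.png

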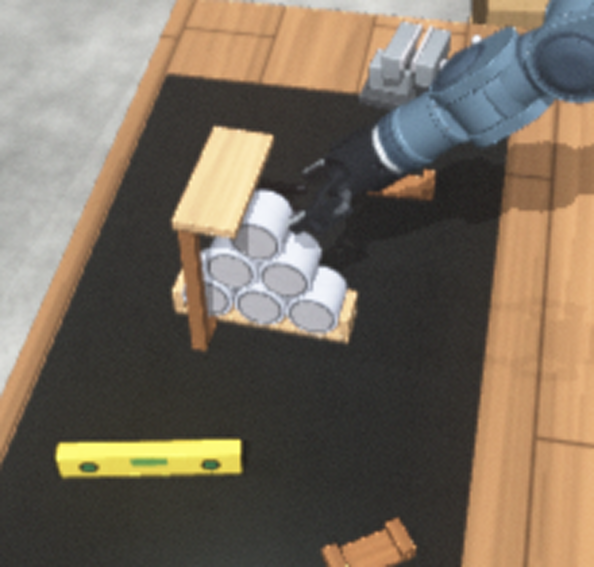

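The picture shows the finished pyramid: the top tin at (262,220) rests on the two second-layer tins, and the gripper is clear. I hand it in.

```bash
python3 -c "
from plant import arm
print(arm.finish_job())"
```

```text
the job is handed in; nothing more can be done
None
```

The pyramid is finished and handed in at about 22 s on the clock: tin_b lies in the second-layer gap and tin_a on top, both seated within about 1 mm of target and released; the hand-in call returned no verdict.

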